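# Stand the round hairbrush in the cup

### The arm

A 6-joint arm with a two-finger parallel gripper is mounted at the origin on the work surface. World frame = base frame: x ahead of the robot, y to its left, z up, the work surface at z = 0. Lengths are in mm, angles in rad, forces in N, time in s.
With the tool pointing down it reaches from about 275 to 750 mm from the base axis. Payload 10.2 kg.
Tool frame: the origin (TCP) lies at the centre of the arm's flange, where the gripper is bolted on; the fingertips stand ctrl.tip_reach ahead of it and the grasp point (between the pads) lies 155 mm ahead of it (ctrl.tip_reach is the distance from the TCP to the fingertips, in mm); z points along the fingers, y is the direction in which the jaws open and shut (so a half turn about z gives the same grasp; the last joint's range is limited). The gripper opens to 85 mm and grips with 20 to 120 N. Pads are 22 mm wide; open, the fingers measure 114 mm over their backs; the gripper's body (76 mm by 85 mm) begins 54 mm behind the grasp point. The pads swing forward as they close: fully open they stand 13 mm farther back than shut.
Start: joints at [0.89, 0.313, 1.498, -0, 1.331, -0.223], TCP at [232.051, 470.94, 404.694] pointing down, gripper open.
Joint ranges: [-2.94, 2.94], [-0.97, 2.17], [0.19, 2.56], [-1.23, 4.37], [0.02, 3.11], [-2.88, 2.88]. Speed limits (rad/s): [2.39, 2.39, 3.01, 3.14, 3.14, 3.14].

### API

Orientations are given as a unit quaternion [w, x, y, z].
In Python, from rig import ctrl, viewer gives the robot as it stands.
- The arm moves only by the tool drive_tool, never from a script. Its argument "rows" is a list that holds one entry, the list of rows, each a list of 6 numbers: the shift along the world's x, y, z normalised to -1 to 1, where 1 is 0.1 m, then the turn, a rotation vector about the world's x, y, z normalised to -1 to 1, where 1 is 90 degrees. A call has 1 to 10 rows; each row is the pose to reach, as a shift and turn from the pose measured when the call began; what a row does not reach only later rows make up. A row lasts 1/8 s, in which the tool goes at most 62.5 mm and 10.7 degrees, less where a joint would pass 70% of its speed; a pose out of reach is approached as far as the arm can. A call with a number of a shift or a turn outside -1 to 1 is refused whole. A call with a gripper value outside its range is refused whole. "fingers" is the opening, from -1 (shut) to 1 (fully open), set as the call begins (left out, the last holds). The fingers move at their own pace and stop on an object; "force" is the grip in N (left out, the last holds). Time passes only in rows, so rows that repeat a pose let the fingers close. It gives the time, the measured TCP pose, the force and the opening at its end, in the units of the state.
- ctrl.sense(): the state, without advancing time (a new reading comes with each control period).
- viewer.capture(name): name is "side" or "top"; returns the picture (400x640x3 uint8, red, green, blue); there is no depth.
- viewer.calibration(name): a dict with "mtx" (3x3 intrinsics, pixels), "dist_coeffs" ([k1, k2, p1, p2, k3] as OpenCV has them; the pictures are not rectified), "extrinsics" (4x4, takes a point from camera to world coordinates). Camera axes: x right, y up, looking along -z (the intrinsics and any distortion apply to the point x, -y, -z); pixel columns grow to the right and rows downward; lengths in mm; the calibration is good to about 2 mm. A picture is of the moment at which its call begins. calibration takes no time and is no camera call.
- ctrl.finish_job(): hands the job in, once; it reports no verdict.
The state is a dict: "time_s": time; "joints": joint angles; "dq": joint speeds; "tau": joint torques, N m; "eef_pos": TCP position; "ee_rot": TCP orientation; "force": force on the tool from outside, world axes, zero at the start; "wrist_torque": the same for the moment, N m; "grip_width": opening from 0.0 (shut) to 1.0 (fully open).
Only numpy, scipy, OpenCV 4.12 (cv2) and the standard library are available. Lean on these libraries where they do the work, as an engineer would, in place of code of your own. Each camera call takes 0.05 s, during which the arm holds its last target.

### The job

Take the round hairbrush out of the sloping wooden rest and stand it upright, handle down, in the tall white ceramic cup. Lower it gently to the bottom of the cup rather than dropping it, keep the cup standing where it is, and leave the hand mirror leaning in the rest.

Things in the scene. Friction and masses are not known exactly. Their poses are not given: they have to be found in the camera images.
- brush: Round hairbrush, 200 mm long, about 90 g, leaning in a channel of the rest: dark wooden handle 20 mm thick, 120 mm long, then a rigid cylindrical black and grey ribbed head 36 mm thick, 80 mm long (good to grip). Origin: centre of the handle's free end; z runs along the brush to the head (120 mm: head begins; 200 mm: its top). In the rest its y axis is level, across the channel.
- mirror: Hand mirror leaning in the other channel of the rest: same dark handle (20 by 120 mm), flat round head 76 mm across, 12 mm thick, its centre 155 mm from the handle's end. In the rest its top is about 205 mm above the table. Origin and z axis as for the brush; x is the normal of the glass. Brush and mirror may be in either channel.
- rest: Fixed pale wooden rest; base 130 (x) by 200 (y) by 10 mm, origin at its underside's centre. Two channels at y = +60 and -60 mm, foot stops at x = 30, z = 22 mm; handles lean 20 degrees from vertical, heads towards the rest's -x (roughly to the robot). Board and ribs (37 mm over the ribs) reach 105 mm along the handle: heads stand free above, and an item lifts straight up and out.
- cup: Loose straight-sided white ceramic cup without handle, open at the top: 58 mm outside diameter, 48 mm inside, 100 mm tall, inner floor 6 mm above its underside, about 400 g. Origin: centre of its underside, z up. The closed glass jar near it is wider (76 mm) and 120 mm tall.

How it is judged:
By the outcome, as a careful person would: the job done as asked, in the order asked, and still so for the second after the job is handed in, with the robot touching nothing.
It also fails if it takes over 38 s, if anything falls off the work surface, if the arm or the gripper's body presses on something with over 40 N, if the wrist force passes 120 N, or if a joint passes its speed limit or range.

## Working session

There is one attempt and no reset: what is moved stays moved. The work goes in short steps, Python scripts to look and compute and a tool call to move; the robot and the scene stay as the last step left them, time stands still between calls to the robot, and variables do not carry over. Pictures are saved under pics/ and viewed, and the job is handed in when it is done.

Besides the shell and the picture viewer there is one more tool, called after "Call:" by a JSON object that holds its "name" and its "arguments", one argument or row to a line. drive_tool: Moves the arm, as the interface text tells. Scaled input: -1 to 1 covers 0.1 m each way for a shift and 90 degrees each way for a turn. Its arguments: {"type":"object","properties":{"rows":{"type":"array","items":{"type":"array","items":{"type":"array","items":{"type":"number"}}}},"fingers":{"type":"number"},"force":{"type":"number"}},"required":["rows"]}

```bash
ls; mkdir -p pics
python3 - <<'E'
from rig import ctrl, viewer
import cv2, numpy as np
print(ctrl.sense(), ctrl.tip_reach)
for n in ("side","top"):
    im=viewer.capture(n); cv2.imwrite(f"pics/{n}0.png",im[:,:,::-1])
    c=viewer.calibration(n); print(n,np.array(c["mtx"]).round(1),c["dist_coeffs"],np.array(c["extrinsics"]).round(3))
E
```

```text
pics
{'time_s': 0.0, 'joints': array([ 8.89592441e-01,  3.13464147e-01,  1.49847184e+00,  1.62351497e-05,
        1.33099017e+00, -2.23445838e-01]), 'dq': array([-1.05825953e-03, -2.53094086e-05, -1.12809986e-03, -9.18224282e-04,
        1.65468060e-03,  2.28693924e-04]), 'tau': array([ 4.53948242e-04, -4.12283242e+01, -2.59739792e+01, -1.99386650e-04,
        4.18472802e-03,  2.43898836e-05]), 'eef_pos': array([232.02200401, 470.9004251 , 404.1145998 ]), 'ee_rot': array([-2.98500136e-04,  2.26887756e-01,  9.73920685e-01, -5.96252998e-04]), 'force': array([-0.44415393,  0.81833592, -0.45409619]), 'wrist_torque': array([0.00818481, 0.00337294, 0.03068666]), 'grip_width': 0.9956184120304404} 173.4
side [[496.    0.  322.2]
 [  0.  496.  198.4]
 [  0.    0.    1. ]] [-0.10771489  0.          0.          0.          0.        ] [[ 7.35000e-01  4.11000e-01 -5.40000e-01  4.43010e+01]
 [-6.78000e-01  4.66000e-01 -5.69000e-01 -6.34915e+02]
 [ 1.80000e-02  7.84000e-01  6.20000e-01  6.89947e+02]
 [ 0.00000e+00  0.00000e+00  0.00000e+00  1.00000e+00]]
top [[397.7   0.  320.5]
 [  0.  397.7 195.6]
 [  0.    0.    1. ]] [-0.09789143  0.          0.          0.          0.        ] [[ 1.90000e-02  9.81000e-01 -1.91000e-01  4.57951e+02]
 [-1.00000e+00  1.60000e-02 -1.50000e-02 -4.66170e+01]
 [-1.10000e-02  1.91000e-01  9.82000e-01  7.94874e+02]
 [ 0.00000e+00  0.00000e+00  0.00000e+00  1.00000e+00]]
```

View pics/side0.png

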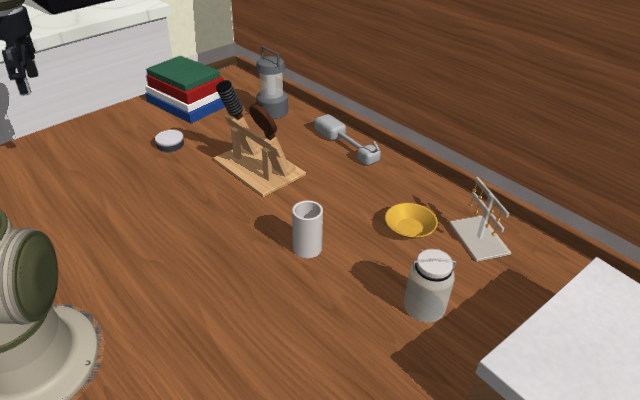

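View pics/top0.png

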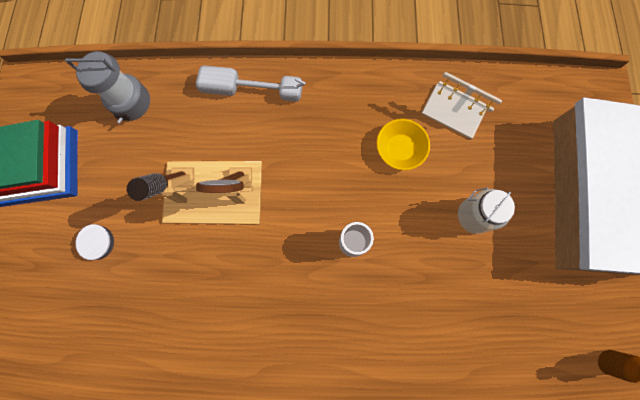

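The side view shows the brush head at about (230,98), the mirror head at (263,120) and the cup at (307,230). In the top view the brush head is at (148,187), the mirror at (220,185), the cup at (356,239) and the rest base spans (163..261,161..223). Next I'll measure these.

```bash
cat > h.py <<'E'
import numpy as np, cv2
from rig import ctrl, viewer
def cal(n):
    c=viewer.calibration(n); return np.array(c["mtx"],float),np.array(c["dist_coeffs"],float),np.array(c["extrinsics"],float)
def ray(n,uv):
    K,d,E=cal(n); p=cv2.undistortPoints(np.array([[uv]],float),K,d)[0,0]
    v=E[:3,:3]@np.array([p[0],-p[1],-1.]); return E[:3,3],v/np.linalg.norm(v)
def onz(n,uv,z):
    o,v=ray(n,uv); return o+v*(z-o[2])/v[2]
def tri(a,b):
    o1,v1=ray("side",a); o2,v2=ray("top",b)
    A=np.stack([v1,-v2],1); t=np.linalg.lstsq(A,o2-o1,rcond=None)[0]
    p,q=o1+t[0]*v1,o2+t[1]*v2; return (p+q)/2,np.linalg.norm(p-q)
def proj(n,P):
    K,d,E=cal(n); P=np.atleast_2d(P).astype(float); c=(P-E[:3,3])@E[:3,:3]; c=c*[1,-1,-1]
    return cv2.projectPoints(c,np.zeros(3),np.zeros(3),K,d)[0][:,0]
E
python3 - <<'E'
import cv2
s=cv2.imread('pics/side0.png');t=cv2.imread('pics/top0.png')
cv2.imwrite('pics/sc.png',cv2.resize(s[70:200,205:325],None,fx=4.5,fy=4.5,interpolation=cv2.INTER_CUBIC))
cv2.imwrite('pics/tc.png',cv2.resize(t[150:235,120:270],None,fx=5,fy=5,interpolation=cv2.INTER_CUBIC))
cv2.imwrite('pics/cc.png',cv2.hconcat([cv2.resize(s[190:270,270:350],None,fx=5,fy=5),cv2.resize(t[205:285,315:395],None,fx=5,fy=5)]))
E
```

```text
(no output)
```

View pics/sc.png

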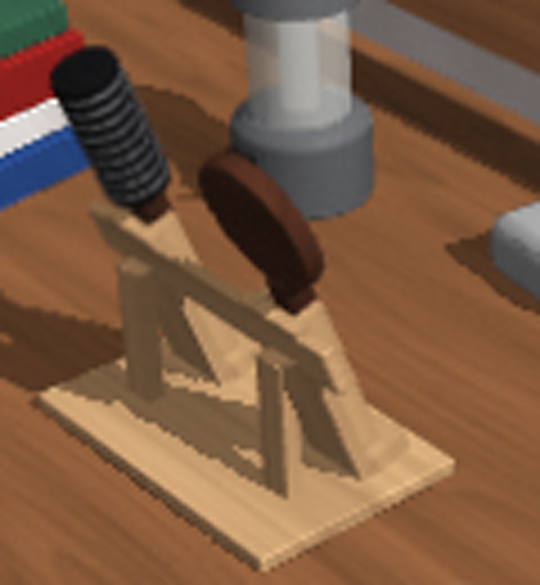

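View pics/tc.png

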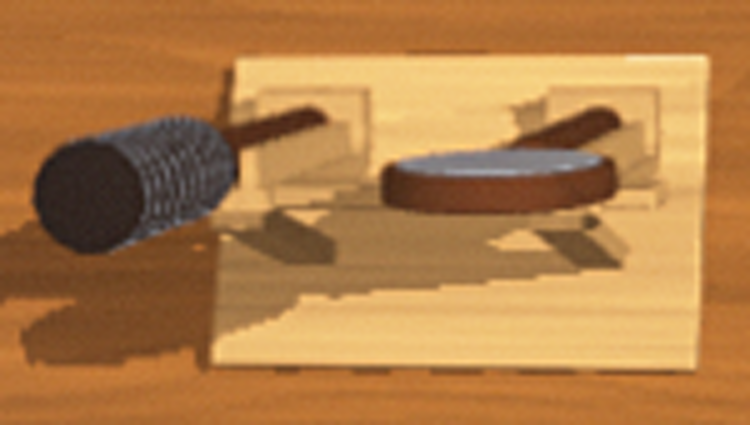

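View pics/cc.png

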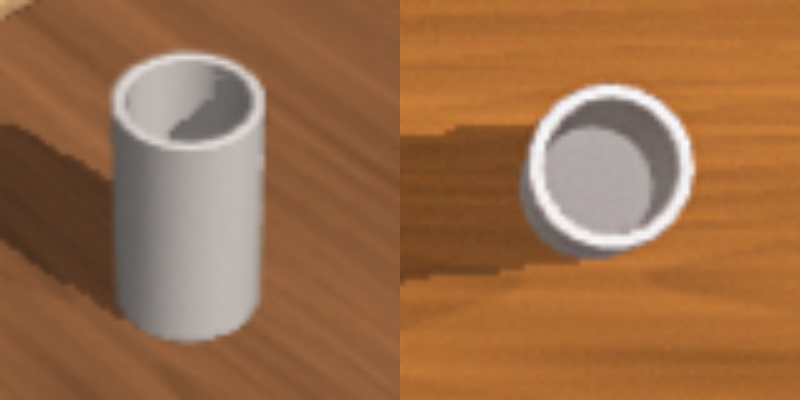

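Run:
```python
from h import *
np.set_printoptions(precision=1,suppress=True)
# rest base corners in top crop (z=10)
cs=[(236,57),(709,55),(696,370),(212,364)]
W=[]
for c in cs:
    p=onz("top",(120+c[0]/5-.4,150+c[1]/5-.4),10); W.append(p); print("corner",p)
W=np.array(W); ctr=W.mean(0); print("rest ctr",ctr,"sides",[np.linalg.norm(W[i]-W[(i+1)%4]) for i in range(4)])
xa=(W[0]+W[1]-W[2]-W[3]); print("yaw",np.degrees(np.arctan2(xa[1],xa[0])))
ya=(W[0]+W[3]-W[1]-W[2]); print("yaw from y",np.degrees(np.arctan2(-ya[0],ya[1])))
# side corners: left, bottom, right
for c in [(37,400),(265,560),(455,463)]:
    print("side corner",onz("side",(205+c[0]/4.5-.4,70+c[1]/4.5-.4),10))
print("cup tri",tri((307.2,210.0),(357,238)), onz("top",(357,238),100),onz("side",(307.2,210.),100))
bt=(205+86/4.5-.4,70+73/4.5-.4),(120+87/5-.4,150+195/5-.4)
print("brushtop tri",tri(*bt))
yaw=np.arctan2(xa[1],xa[0])
yaw2=np.arctan2(-ya[0],ya[1])
for y in (yaw,yaw2):
    R=np.array([[np.cos(y),-np.sin(y),0],[np.sin(y),np.cos(y),0],[0,0,1]])
    o=np.array([ctr[0],ctr[1],0])
    d=R@[-np.sin(np.radians(20)),0,np.cos(np.radians(20))]
    for s in (60,-60):
        f=o+R@[30,s,22]; print(s,"foot",f,"d",d,"head start",f+120*d,"top",f+200*d)
        print(proj("side",[f+120*d,f+200*d]),proj("top",[f,f+120*d,f+200*d]))
```

```text
corner [678.7 287.5  10. ]
corner [681.7  88.   10. ]
corner [551.6  87.   10. ]
corner [549.8 285.4  10. ]
rest ctr [615.4 187.   10. ] sides [np.float64(199.54925095509682), np.float64(130.13688141445363), np.float64(198.36114672409073), np.float64(128.96182967422513)]
yaw 0.678562137816032
yaw from y 0.6753531561318616
side corner [541.7 282.2  10. ]
side corner [548.6  86.2  10. ]
side corner [673.9  86.4  10. ]
cup tri (array([ 517.1, -100.3,   97.6]), np.float64(4.158791488749209)) [ 518.6 -101.3  100. ] [ 513.3 -101.4  100. ]
brushtop tri (array([577.5, 249.8, 204.6]), np.float64(3.8032968001135536))
60 foot [644.7 247.3  22. ] d [-0.3 -0.   0.9] head start [603.7 246.8 134.8] top [576.3 246.5 209.9]
[[237.6 110.4]
 [224.7  84.3]] [[182.  175.7]
 [157.7 183.1]
 [136.6 189.6]]
-60 foot [646.2 127.3  22. ] d [-0.3 -0.   0.9] head start [605.1 126.8 134.8] top [577.8 126.5 209.9]
[[269.7 129.9]
 [257.7 103. ]] [[240.2 175.7]
 [225.4 183.2]
 [212.4 189.9]]
60 foot [644.7 247.3  22. ] d [-0.3 -0.   0.9] head start [603.7 246.8 134.8] top [576.3 246.5 209.9]
[[237.6 110.4]
 [224.7  84.3]] [[182.  175.7]
 [157.7 183.1]
 [136.6 189.6]]
-60 foot [646.2 127.3  22. ] d [-0.3 -0.   0.9] head start [605.1 126.8 134.8] top [577.8 126.5 209.9]
[[269.7 129.9]
 [257.7 103. ]] [[240.2 175.7]
 [225.4 183.2]
 [212.4 189.9]]
```

```bash
cat >> h.py <<'E'
from scipy.spatial.transform import Rotation as Ro
def curR():
    q=ctrl.sense()["ee_rot"]; return Ro.from_quat([q[1],q[2],q[3],q[0]])
yw=np.radians(.68); t=np.radians(20)
d=np.array([-np.sin(t)*np.cos(yw),-np.sin(t)*np.sin(yw),np.cos(t)])
yb=np.array([-np.sin(yw),np.cos(yw),0])
foot=np.array([644,247.5,22.])
Rg=Ro.from_matrix(np.stack([np.cross(yb,-d),yb,-d],1))
Rv=Ro.from_matrix(np.stack([np.cross(yb,[0,0,-1.]),yb,[0,0,-1.]],1))
def go(P,R):
    s=ctrl.sense(); return (np.array(P)-s["eef_pos"])/100,(R*curR().inv()).as_rotvec()/(np.pi/2)
E
python3 - <<'E'
from h import *
np.set_printoptions(precision=3,suppress=True)
print(go(foot+d*435,Rg), foot+d*435, d)
E
```

```text
(array([ 2.632, -2.252,  0.266]), array([-0.049, -0.219,  0.296])) [495.232 245.734 430.766] [-0.342 -0.004  0.94 ]
```

Call:
{"name": "drive_tool", "arguments": {
  "rows": [
    [[0.4,-0.34,0.12,-0.01,-0.04,0.05],[0.8,-0.68,0.24,-0.02,-0.08,0.1],[1,-0.85,0.27,-0.02,-0.12,0.15],[1,-0.85,0.27,-0.02,-0.12,0.15]]
  ],
  "fingers": 1,
  "force": 60
}}

```text
time_s: 0.6
eef_pos: [332.8, 385.0, 431.1]
ee_rot: [0.095, 0.111, 0.989, 0.005]
force: [-1.2, 1.0, -0.2]
grip_width: 0.999
```

Call:
{"name": "drive_tool", "arguments": {
  "rows": [
    [[0.4,-0.34,0,-0.01,-0.04,0.05],[0.8,-0.68,0,-0.02,-0.08,0.1],[1,-0.85,0,-0.02,-0.1,0.15],[1,-0.85,0,-0.02,-0.1,0.15]]
  ]
}}

```text
time_s: 1.1
eef_pos: [433.2, 299.8, 430.5]
ee_rot: [0.171, -0.006, 0.985, 0.01]
force: [-0.3, 0.9, 0.3]
grip_width: 0.999
```

Run:
```python
from h import *
np.set_printoptions(precision=3,suppress=True)
print(go(foot+d*435,Rg),go(foot+d*325,Rg))
```

```text
(array([ 0.621, -0.541,  0.002]), array([-0.011, -0.003, -0.003])) (array([ 0.997, -0.536, -1.031]), array([-0.011, -0.003, -0.003]))
```

Call:
{"name": "drive_tool", "arguments": {
  "rows": [
    [[0.32,-0.27,0,-0.005,0,0],[0.62,-0.54,0,-0.011,-0.003,-0.003],[0.62,-0.54,0,-0.011,-0.003,-0.003],[0.62,-0.54,0,-0.011,-0.003,-0.003]]
  ]
}}

```text
time_s: 1.6
eef_pos: [494.2, 247.1, 430.3]
ee_rot: [0.173, -0.006, 0.985, 0.001]
force: [0.3, 0.1, -0.0]
grip_width: 1.004
```

Run:
```python
from h import *
np.set_printoptions(precision=3,suppress=True)
print(go(foot+d*325,Rg))
a=viewer.capture("side")[40:240,150:400];b=viewer.capture("top")[90:290,80:330]
cv2.imwrite("pics/pre.png",cv2.hconcat([cv2.resize(x[:,:,::-1],None,fx=1.6*1,fy=1.6) for x in(a,b)]))
```

```text
(array([ 0.386, -0.009, -1.029]), array([ 0.   , -0.001,  0.   ]))
```

View pics/pre.png

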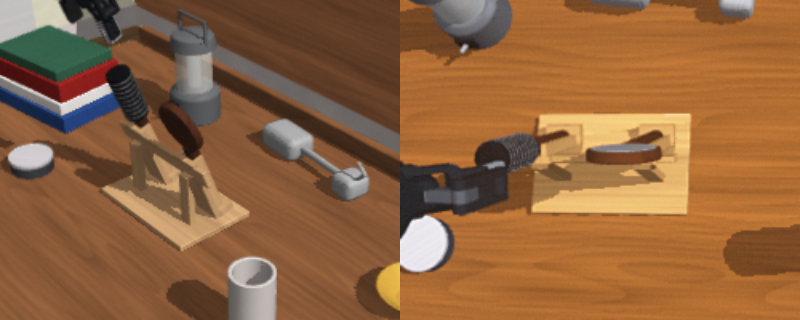

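Run:
```python
from h import *
s=ctrl.sense();R=curR().as_matrix()
for sg in (-46,46):
  print(proj("top",s["eef_pos"]+R[:,2]*163+R[:,1]*sg),proj("side",s["eef_pos"]+R[:,2]*163+R[:,1]*sg))
b=viewer.capture("top")[140:260,40:180]
cv2.imwrite("pics/pre2.png",cv2.resize(b[:,:,::-1],None,fx=5,fy=5))
a=viewer.capture("side")[0:120,140:280]
cv2.imwrite("pics/pre3.png",cv2.resize(a[:,:,::-1],None,fx=5,fy=5))
```

```text
[[143.29370675 198.57273543]] [[223.20821694  64.89051998]]
[[ 80.65107058 198.26124042]] [[199.24435425  52.397371  ]]
```

View pics/pre2.png

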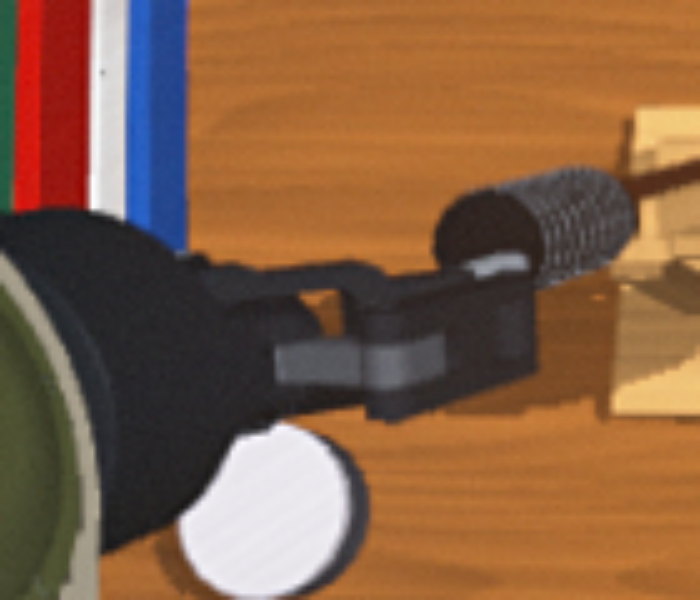

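View pics/pre3.png

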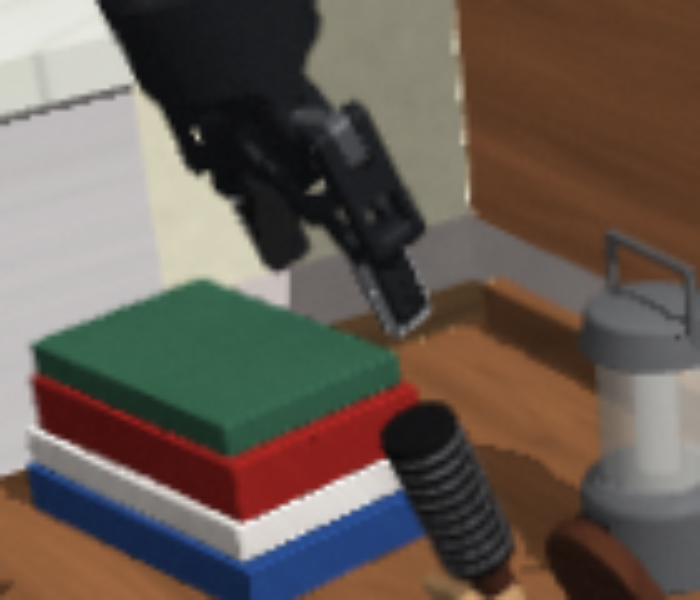

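The near fingertip is at side (220,66), against a predicted (223,65). The gripper is lined up with the brush axis, so I'll descend along it.

Call:
{"name": "drive_tool", "arguments": {
  "rows": [
    [[0.07,0,-0.2,0,0,0],[0.15,0,-0.4,0,0,0],[0.22,-0.01,-0.6,0,0,0],[0.29,-0.01,-0.77,0,0,0],[0.29,-0.01,-0.77,0,0,0]]
  ]
}}

```text
time_s: 2.42
eef_pos: [523.4, 245.9, 352.5]
ee_rot: [0.172, -0.006, 0.985, 0.001]
force: [0.0, -0.3, -0.6]
grip_width: 0.997
```

Run:
```python
from h import *
np.set_printoptions(precision=3,suppress=True)
print(go(foot+d*325,Rg))
b=viewer.capture("top")[130:250,60:200]
a=viewer.capture("side")[30:150,160:300]
cv2.imwrite("pics/d1.png",cv2.hconcat([cv2.resize(x[:,:,::-1],None,fx=2.8,fy=2.8) for x in(a,b)]))
```

```text
(array([ 0.094,  0.003, -0.251]), array([ 0.001, -0.002, -0.   ]))
```

View pics/d1.png

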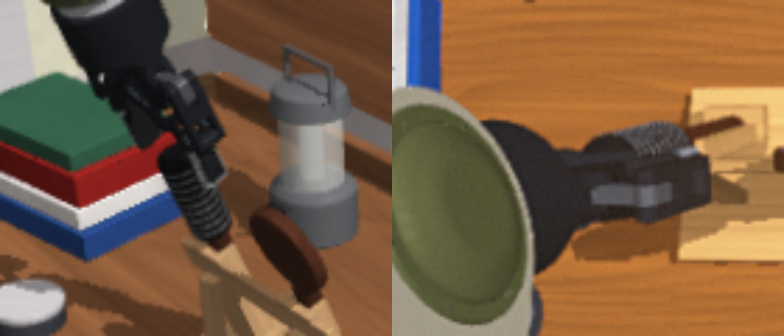

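The fingers straddle the head with the near one alongside it, and there's no contact. I'll finish the descent and close.

Call:
{"name": "drive_tool", "arguments": {
  "rows": [
    [[0.05,0,-0.13,0,0,0],[0.09,0,-0.25,0,0,0],[0.09,0,-0.25,0,0,0]]
  ]
}}

```text
time_s: 2.9
eef_pos: [532.5, 245.8, 327.9]
ee_rot: [0.173, -0.006, 0.985, 0.001]
force: [-0.3, 0.3, -0.8]
grip_width: 1.002
```

Call:
{"name": "drive_tool", "arguments": {
  "rows": [
    [[0,0,0,0,0,0],[0,0,0,0,0,0],[0,0,0,0,0,0],[0,0,0,0,0,0],[0,0,0,0,0,0],[0,0,0,0,0,0]]
  ],
  "fingers": -1,
  "force": 50
}}

```text
time_s: 3.65
eef_pos: [532.5, 245.9, 328.4]
ee_rot: [0.173, -0.006, 0.985, 0.001]
force: [-2.0, 1.0, 5.6]
grip_width: 0.409
```

Run:
```python
from h import *
print(ctrl.sense())
b=viewer.capture("top")[130:250,60:200]
a=viewer.capture("side")[30:150,160:300]
cv2.imwrite("pics/d2.png",cv2.hconcat([cv2.resize(x[:,:,::-1],None,fx=2.8,fy=2.8) for x in(a,b)]))
```

```text
{'time_s': 3.65, 'joints': array([ 0.24424031,  0.46476754,  1.49914341, -0.10566948,  0.84102288,
       -1.28196074]), 'dq': array([ 0.00059597,  0.00094634, -0.00016823,  0.00013033,  0.00220043,
        0.00033573]), 'tau': array([-1.23280697e+00, -4.40649426e+01, -2.37572461e+01, -5.23366090e-01,
       -9.25943926e-01, -7.18635674e-04]), 'eef_pos': array([532.47978262, 245.92427724, 328.36175212]), 'ee_rot': array([ 1.73168653e-01, -6.15963080e-03,  9.84872474e-01,  9.41572664e-04]), 'force': array([-1.97084786,  0.99110453,  5.62478904]), 'wrist_torque': array([0.31617025, 0.27343506, 0.0663001 ]), 'grip_width': 0.40868171141461246}
```

View pics/d2.png

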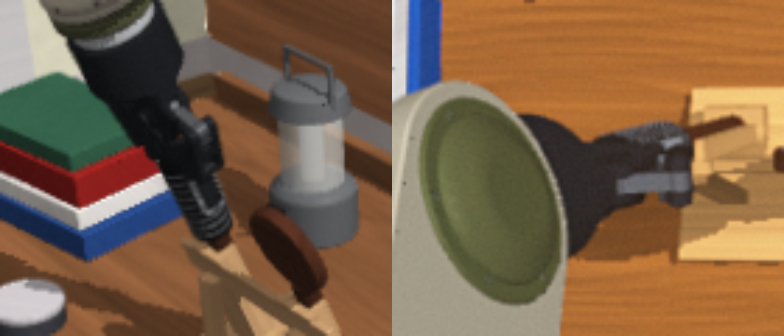

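The opening is 0.41 × 85 ≈ 35 mm, which matches the 36 mm head. I'll lift along the axis.

Call:
{"name": "drive_tool", "arguments": {
  "rows": [
    [[-0.03,0,0.09,0,0,0],[-0.1,0,0.28,0,0,0],[-0.17,0,0.47,0,0,0],[-0.26,0,0.7,0,0,0],[-0.34,0,0.94,0,0,0],[-0.34,0,0.94,0,0,0]]
  ]
}}

```text
time_s: 4.5
eef_pos: [497.8, 246.0, 424.8]
ee_rot: [0.175, -0.006, 0.985, 0.001]
force: [-0.4, 0.5, -1.5]
grip_width: 0.411
```

Call:
{"name": "drive_tool", "arguments": {
  "rows": [
    [[-0.08,0,0.2,0,0,0],[-0.14,0,0.38,0,0,0],[-0.14,0,0.38,0,0,0]]
  ]
}}

```text
time_s: 4.88
eef_pos: [483.6, 246.0, 463.2]
ee_rot: [0.176, -0.006, 0.984, 0.002]
force: [1.2, -0.6, -1.7]
grip_width: 0.412
```

Run:
```python
from h import *
np.set_printoptions(precision=3,suppress=True)
print(go([487,246,465],Rv), ctrl.sense()["joints"])
b=viewer.capture("top")[100:260,40:260]
a=viewer.capture("side")[0:160,130:350]
cv2.imwrite("pics/l1.png",cv2.hconcat([cv2.resize(x[:,:,::-1],None,fx=1.8,fy=1.8) for x in(a,b)]))
```

```text
(array([0.034, 0.   , 0.018]), array([-0.003,  0.225, -0.001])) [ 0.268  0.262  1.425 -0.096  1.113 -1.288]
```

View pics/l1.png

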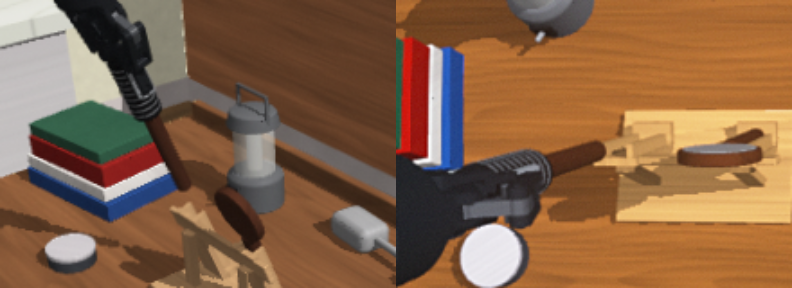

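The brush is clear of the rest and the mirror hasn't moved. Next I'll turn the brush vertical and carry it to the cup.

Call:
{"name": "drive_tool", "arguments": {
  "rows": [
    [[0,-0.05,0,0,0.08,0],[0,-0.2,0,0,0.16,0],[0,-0.4,0,0,0.225,0],[0,-0.65,0,0,0.225,0],[0,-0.9,0,0,0.225,0],[0,-1,0,0,0.225,0]]
  ]
}}

```text
time_s: 5.72
eef_pos: [484.2, 144.9, 460.4]
ee_rot: [-0.003, -0.005, 1.0, 0.002]
force: [-0.4, 0.3, -1.0]
grip_width: 0.407
```

Call:
{"name": "drive_tool", "arguments": {
  "rows": [
    [[0,-0.25,0,0,0,0],[0.05,-0.5,0,0,0,0],[0.1,-0.75,0,0,0,0],[0.15,-1,0,0,0,0]]
  ]
}}

```text
time_s: 6.22
eef_pos: [499.5, 44.4, 459.7]
ee_rot: [-0.003, -0.005, 1.0, 0.002]
force: [0.4, 0.6, -0.9]
grip_width: 0.414
```

Call:
{"name": "drive_tool", "arguments": {
  "rows": [
    [[0,-0.25,0,0,0,0],[0.05,-0.5,0,0,0,0],[0.1,-0.75,0,0,0,0],[0.15,-1,0,0,0,0],[0.15,-1,0,0,0,0]]
  ]
}}

```text
time_s: 6.85
eef_pos: [514.9, -56.4, 458.8]
ee_rot: [-0.004, -0.004, 1.0, 0.003]
force: [-0.5, 0.5, -0.7]
grip_width: 0.41
```

Run:
```python
from h import *
np.set_printoptions(precision=3,suppress=True)
print(go([516,-101,460],Rv), ctrl.sense()["joints"])
```

```text
(array([ 0.011, -0.446,  0.012]), array([-0.003, -0.005,  0.002])) [-0.336  0.265  1.42   0.002  1.465 -1.916]
```

Call:
{"name": "drive_tool", "arguments": {
  "rows": [
    [[0,-0.2,0.01,0,0,0],[0.01,-0.4,0.01,-0.003,-0.005,0],[0.01,-0.45,0.01,-0.003,-0.005,0],[0.01,-0.45,0.01,-0.003,-0.005,0]]
  ]
}}

```text
time_s: 7.35
eef_pos: [516.0, -101.3, 459.7]
ee_rot: [0.0, -0.004, 1.0, 0.0]
force: [1.1, -0.5, -2.0]
grip_width: 0.41
```

Run:
```python
from h import *
a=viewer.capture("side");b=viewer.capture("top")
cv2.imwrite("pics/s5.png",a[:,:,::-1]);cv2.imwrite("pics/t5.png",b[:,:,::-1])
cv2.imwrite("pics/c5.png",cv2.hconcat([cv2.resize(x[:,:,::-1],None,fx=4,fy=4) for x in(a[120:270,260:360],b[180:330,290:390])]))
p=ctrl.sense()["eef_pos"];print(p)
print(proj("side",[p-[0,0,125],p-[0,0,205],p-[0,0,325]]),proj("top",[p-[0,0,205],p-[0,0,325]]))
```

```text
[ 515.93491797 -100.90988565  459.83148807]
[[308.17997996  94.53752218]
 [308.11406359 137.94698266]
 [308.06382592 194.53151078]] [[365.66299801 230.15502593]
 [358.40173769 237.78432271]]
```

View pics/c5.png

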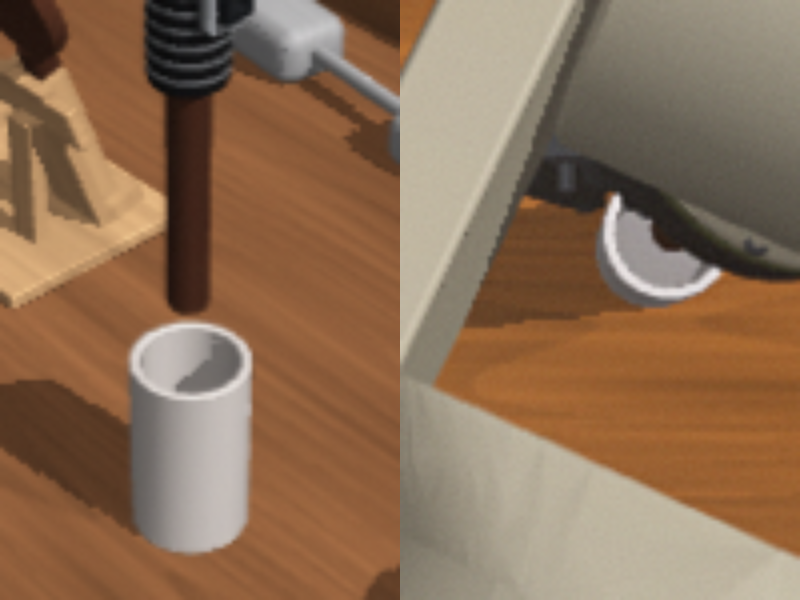

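The handle tip is at about side (307,195), against a predicted (308,194.5). It's vertical and centred over the cup rim at x≈307.5. I'll lower it.

Call:
{"name": "drive_tool", "arguments": {
  "rows": [
    [[0,0,-0.1,0,0,0],[0,0,-0.22,0,0,0],[0,0,-0.34,0,0,0],[0,0,-0.44,0,0,0],[0,0,-0.5,0,0,0],[0,0,-0.5,0,0,0]]
  ]
}}

```text
time_s: 8.2
eef_pos: [515.9, -100.9, 409.5]
ee_rot: [-0.0, -0.005, 1.0, 0.0]
force: [-0.7, -0.1, -1.4]
grip_width: 0.412
```

Run:
```python
from h import *
a=viewer.capture("side");b=viewer.capture("top")
cv2.imwrite("pics/c6.png",cv2.hconcat([cv2.resize(x[:,:,::-1],None,fx=4,fy=4) for x in(a[120:270,260:360],b[180:330,290:390])]))
s=ctrl.sense();print(s["eef_pos"],s["force"])
```

```text
[ 515.97789814 -100.96382379  410.13948362] [-0.09665176  0.39857731 -0.79468225]
```

View pics/c6.png

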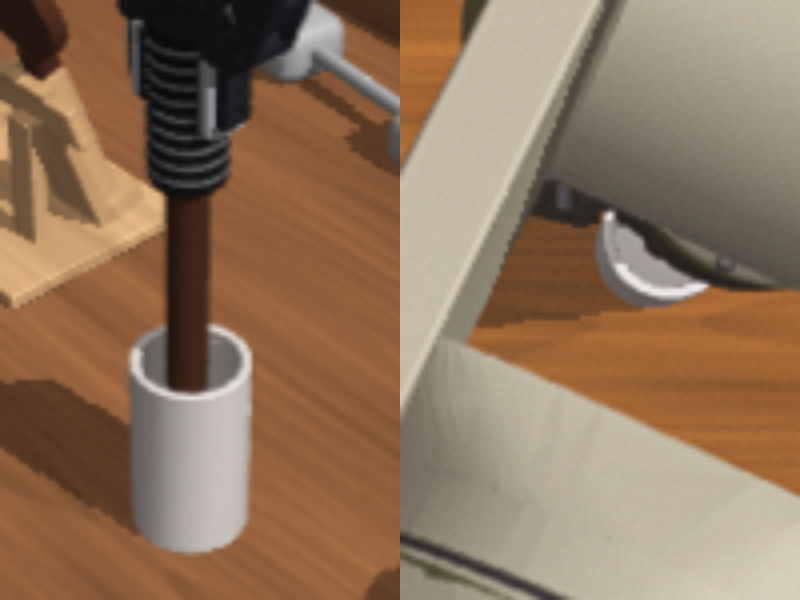

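The handle is inside the cup, clear of the rim and with no contact force. I'll continue down, then go slower.

Call:
{"name": "drive_tool", "arguments": {
  "rows": [
    [[0,0,-0.1,0,0,0],[0,0,-0.22,0,0,0],[0,0,-0.34,0,0,0],[0,0,-0.46,0,0,0],[0,0,-0.56,0,0,0],[0,0,-0.63,0,0,0],[0,0,-0.66,0,0,0],[0,0,-0.66,0,0,0]]
  ]
}}

```text
time_s: 9.3
eef_pos: [516.0, -101.0, 344.2]
ee_rot: [0.001, -0.005, 1.0, 0.0]
force: [0.4, -0.5, -1.7]
grip_width: 0.405
```

Call:
{"name": "drive_tool", "arguments": {
  "rows": [
    [[0,0,-0.02,0,0,0],[0,0,-0.04,0,0,0],[0,0,-0.06,0,0,0],[0,0,-0.06,0,0,0],[0,0,-0.06,0,0,0]]
  ]
}}

```text
time_s: 9.93
eef_pos: [516.0, -101.0, 338.2]
ee_rot: [0.001, -0.005, 1.0, 0.0]
force: [-0.5, 1.3, -0.9]
grip_width: 0.406
```

Call:
{"name": "drive_tool", "arguments": {
  "rows": [
    [[0,0,-0.01,0,0,0],[0,0,-0.02,0,0,0],[0,0,-0.03,0,0,0],[0,0,-0.03,0,0,0]]
  ]
}}

```text
time_s: 10.42
eef_pos: [516.0, -101.0, 335.1]
ee_rot: [0.0, -0.005, 1.0, 0.0]
force: [0.4, -0.7, -1.0]
grip_width: 0.405
```

Call:
{"name": "drive_tool", "arguments": {
  "rows": [
    [[0,0,-0.01,0,0,0],[0,0,-0.02,0,0,0],[0,0,-0.02,0,0,0]]
  ]
}}

```text
time_s: 10.8
eef_pos: [516.0, -101.0, 333.0]
ee_rot: [0.0, -0.005, 1.0, 0.0]
force: [-0.8, -0.7, -0.6]
grip_width: 0.407
```

Call:
{"name": "drive_tool", "arguments": {
  "rows": [
    [[0,0,-0.01,0,0,0],[0,0,-0.015,0,0,0],[0,0,-0.015,0,0,0]]
  ]
}}

```text
time_s: 11.18
eef_pos: [516.1, -101.0, 331.9]
ee_rot: [0.001, -0.005, 1.0, 0.0]
force: [-0.7, 0.6, 2.1]
grip_width: 0.407
```

Call:
{"name": "drive_tool", "arguments": {
  "rows": [
    [[0,0,-0.01,0,0,0],[0,0,-0.01,0,0,0],[0,0,-0.01,0,0,0]]
  ]
}}

```text
time_s: 11.55
eef_pos: [516.2, -100.9, 331.8]
ee_rot: [0.001, -0.005, 1.0, -0.0]
force: [-0.8, 1.4, 8.5]
grip_width: 0.406
```

Run:
```python
from h import *
a=viewer.capture("side");b=viewer.capture("top")
cv2.imwrite("pics/c7.png",cv2.hconcat([cv2.resize(x[:,:,::-1],None,fx=4,fy=4) for x in(a[120:270,260:360],b[180:330,290:390])]))
s=ctrl.sense();print(s["eef_pos"],s["force"],s["wrist_torque"])
```

```text
[ 516.17043928 -100.94182454  331.7945709 ] [-0.62609533  1.07510641  8.08392848] [0.31499909 0.35843156 0.00418904]
```

View pics/c7.png

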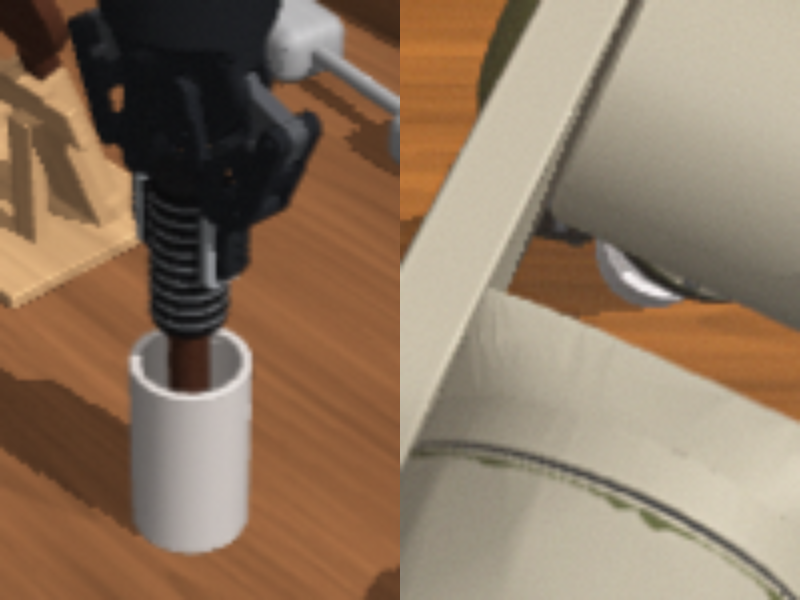

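Contact with the cup floor came at TCP z≈332, the height I predicted, with 8 N. The cup hasn't moved. I'll ease off the pressure and release.

Call:
{"name": "drive_tool", "arguments": {
  "rows": [
    [[0,0,0.005,0,0,0],[0,0,0.005,0,0,0]]
  ]
}}

```text
time_s: 11.9
eef_pos: [516.1, -100.9, 332.1]
ee_rot: [0.001, -0.005, 1.0, -0.0]
force: [0.7, -0.5, -1.4]
grip_width: 0.41
```

Call:
{"name": "drive_tool", "arguments": {
  "rows": [
    [[0,0,0,0,0,0],[0,0,0,0,0,0],[0,0,0,0,0,0],[0,0,0,0,0,0],[0,0,0,0,0,0],[0,0,0,0,0,0],[0,0,0,0,0,0]]
  ],
  "fingers": 0.8
}}

```text
time_s: 12.78
eef_pos: [516.1, -101.0, 332.1]
ee_rot: [0.001, -0.005, 1.0, 0.0]
force: [-1.0, -0.3, 0.9]
grip_width: 0.898
```

Run:
```python
from h import *
a=viewer.capture("side")
cv2.imwrite("pics/c8.png",cv2.resize(a[100:270,240:380,::-1],None,fx=3.5,fy=3.5))
s=ctrl.sense();print(s["eef_pos"],s["force"],s["grip_width"])
```

```text
[ 516.14078909 -100.93259941  332.06062712] [ 0.14234593 -0.416711    0.79172955] 0.9034316399608544
```

View pics/c8.png

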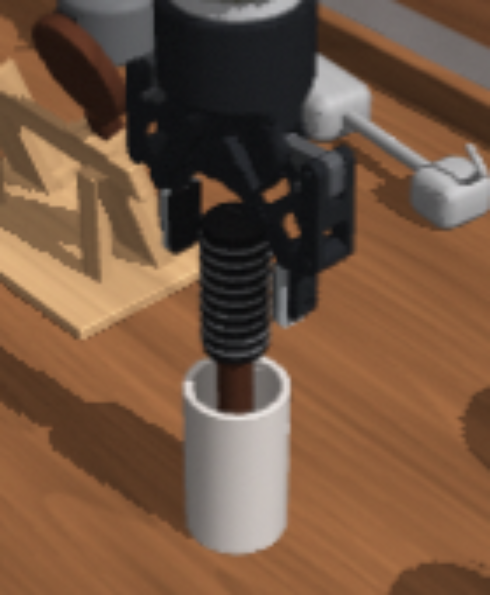

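The brush stands free and upright, with both pads clear of the head. I'll retreat straight up.

Call:
{"name": "drive_tool", "arguments": {
  "rows": [
    [[0,0,0.08,0,0,0],[0,0,0.2,0,0,0],[0,0,0.4,0,0,0],[0,0,0.6,0,0,0],[0,0,0.8,0,0,0],[0,0,1,0,0,0],[0,0,1,0,0,0]]
  ]
}}

```text
time_s: 13.7
eef_pos: [516.1, -100.9, 433.9]
ee_rot: [0.003, -0.005, 1.0, -0.001]
force: [0.3, -0.6, 0.1]
grip_width: 0.9
```

Call:
{"name": "drive_tool", "arguments": {
  "rows": [
    [[-0.3,0,0.1,0,0,0],[-0.6,0,0.2,0,0,0],[-1,0,0.2,0,0,0],[-1,0,0.2,0,0,0],[-1,0,0.2,0,0,0]]
  ]
}}

```text
time_s: 14.32
eef_pos: [416.4, -101.0, 453.7]
ee_rot: [0.003, -0.005, 1.0, -0.001]
force: [-0.1, -0.8, 0.3]
grip_width: 0.899
```

Run:
```python
from h import *
a=viewer.capture("side");b=viewer.capture("top")
cv2.imwrite("pics/f.png",cv2.hconcat([cv2.resize(x[:,:,::-1],None,fx=2,fy=2) for x in(a[60:280,190:390],b[120:340,200:400])]))
s=ctrl.sense();print(s["time_s"],s["eef_pos"],s["force"])
print(proj("side",[[516,-101,100]]))
```

```text
14.425 [ 416.68619591 -100.96450773  453.56630175] [-0.57457837 -0.07165312 -0.84746798]
[[308.11545277 209.28197812]]
```

View pics/f.png

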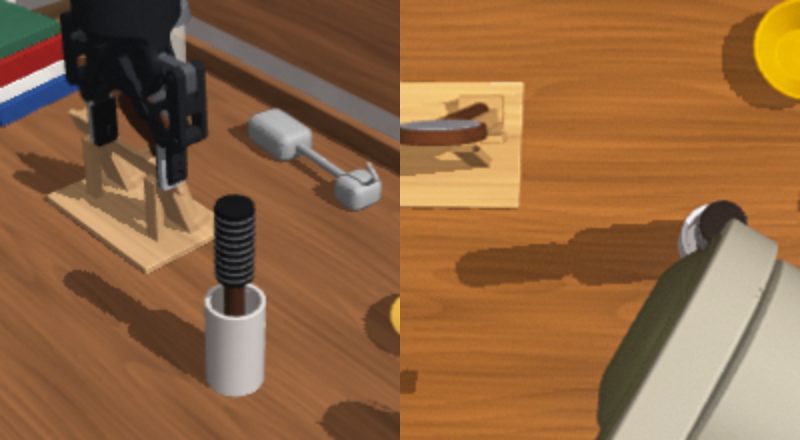

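The brush stands upright in the cup (side crop 235,240), the cup is still at its place, and the mirror still leans in the rest. The gripper is well clear.

```bash
python3 -c "
from rig import ctrl
print(ctrl.finish_job())"
```

```text
the job is handed in; nothing more can be done
None
```

The hairbrush is standing upright, handle down, in the white cup, and the job was handed in at about 14.4 s of the 38 s allowed.

I gripped the brush by its head along its own axis, lifted it straight out of the channel, and turned it vertical. I then lowered it until it touched the cup floor at about 8 N, at the height I had predicted. After easing off the pressure I released it and backed the arm away.

- **Last pictures:** the brush is upright and free in the cup, the cup is where it started, and the mirror is still leaning in the rest. The arm partly covers the brush and cup in the top view, so I judged those from the side view.
- **Forces:** the highest wrist-force reading I saw was about 8.5 N, and the gripper was touching nothing at the end.
- **Disagreement between cameras:** the two cameras differed by about 5 mm on the cup's x position. I used the middle value, which the 14 mm clearance around the handle easily covered.

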